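Seat the pressure plate on the test fixture's guide rod

TASK

Lift the pressure plate by its handle, lower it square over the fixture's tall guide rod with the handle towards the robot, and turn it gently by feel until its slot drops over the short dowel and the plate lies home, flat on the disc. Never drop it, force it or press hard on the fixture, leave the things around undisturbed, and let go of it at the end.

Things in the scene. Friction and masses are not known exactly. Their poses are not given: they have to be found in the camera images.
- plate: loose pressure plate, about 0.32 kg: flat aluminium, 10 mm thick, spanning x -110 to +25 and y -55 to +55 mm about its origin, which is on the guide hole's axis in the underside (z up). Guide hole 14 mm, through a brass boss (28 mm wide, 14 mm high on the top face). Black handle post at the other end, a slot between
- plate_hole (a point): centre of the guide hole in the plate's underside (= the plate's origin)
- handle (a point): where to grip the handle post: on its axis (plate x = -85 mm, y = 0), 42 mm above the underside. The post is 26 mm square (sides along the plate's x and y) and stands from 10 to 62 mm above the underside. Fingers closing along the plate's x hold it most stiffly against tipping
- fixture: test fixture, bolted down: steel base 150 x 150 x 12 mm with 5 mm screw heads at its corners, on it a flat aluminium disc (radius 68 mm, face 20 mm above the bench), through its centre a vertical guide rod, 12 mm thick, tapering to 5 mm over its last 10 mm. Origin: on the rod's axis at bench height. Plate-to-fixture contact must stay under 40 N
- rod_foot (a point): on the rod's axis in the disc's face, 20 mm above the bench: where the plate's hole ends up. 50 mm from it stands a short dowel, 8 mm thick, 14 mm high above the disc (edge chamfered 1 mm). The disc is clamped fast at an angle that is not measured: the dowel is within 0.5 rad either way of the fixture's -x axis. The plate lies flat only with the dowel in its slot, else it rests on the dowel
- rod_top (a point): top end of the guide rod, on its axis, 144 mm above the bench
- multimeter: bystander: multimeter lying to the right of the fixture, 148 x 72 x 42 mm, origin at the centre of its underside
- side_cutter: bystander: side cutter lying behind, 121 mm long, 11 mm high
- board: bystander: small circuit board lying flat, 45 x 60 mm, origin under its centre
- slot (a point): centre of the plate's through slot, in the underside: 50 mm from the hole's axis towards the handle (x = -50 mm, y = 0); 18 mm long in x, 11 mm wide in y
- marker: bystander: marker pen lying along the front edge, 135 mm long, 17 mm thick

How it is judged:
By the outcome, as a careful person would: the job done as asked, in the order asked, and still so for the second after the job is handed in, with the robot touching nothing.
It also fails if it takes over 72 s, if anything falls off the work surface, if the arm or the gripper's body presses on something with over 40 N, if the wrist force passes 120 N, or if a joint passes its speed limit or range.

ROBOT

A 7-joint arm with a two-finger parallel gripper is mounted at the origin on a cart in front of the work surface, level with it; the furniture and walls round the work are solid. World frame = base frame: x ahead of the robot, y to its left, z up, the work surface at z = 0. Lengths are in m, angles in rad, forces in N, time in s.
With the tool pointing down it reaches from about 0.425 to 0.925 m from the base axis. Payload 6.8 kg.
Tool frame: the origin (TCP) lies on the mounting face of the last link; the fingertips stand 173 mm ahead of it and the grasp point (between the pads) lies 155 mm ahead of it; z points along the fingers, y is the line along which they close (so a half turn about z gives the same grasp; the last joint's range is limited). The gripper opens to 85 mm and grips with 20 to 120 N. Pads are 22 mm wide; open, the fingers measure 114 mm over their backs; the gripper's body (76 mm by 85 mm) begins 54 mm behind the grasp point. The pads swing forward as they close: fully open they stand 13 mm farther back than shut.
Start: joints at [-0.108, 0.477, 0.022, 1.555, -0.011, 1.109, -0.083], TCP at [0.675, 0, 0.405] pointing down, gripper open.
Joint ranges: [-2.96, 2.96], [-0.34, 2.1], [-1.41, 1.46], [0.24, 2.44], [-1.37, 4.51], [0.17, 1.92], [-2.96, 2.96]. Speed limits (rad/s): [2.39, 2.39, 3.14, 3.14, 3.14, 3.14, 3.14].

INTERFACE

Orientations are given as a rotation vector (axis times angle).
In Python, from bench import r gives the robot as it stands.
- The arm moves only by the tool arm_command, never from a script. Its argument "plan" is a list of rows, each an object of numbers: "claw": the closure, from 0 (fully open) to 1 (shut); "tx", "ty", "tz": the shift along the tool's x, y, z in m; "ax", "ay", "az": the turn, a rotation vector about the tool's x, y, z in degrees. A call has exactly 10 rows; each row shifts and turns the commanded pose from where the row before left it, along the tool's axes as they then stand; what a row does not reach is not made up. A row lasts 1/12 s, in which the tool goes at most 41.7 mm and 7.16 degrees, less where a joint would pass 70% of its speed; a pose out of reach is approached as far as the arm can. A call is refused whole if a number of a shift passes 0.0417 or a number of a turn 7.16, either way. A call with a gripper value outside its range is refused whole. The fingers move at their own pace and stop on an object; "squeeze" is the grip in N (left out, the last holds). Time passes only in rows, so rows that do not move let the fingers close, or fill a call up. It gives the time, the measured TCP pose, the force, the opening and the grip force at its end, in the units of the state.
- r.get_obs(): the state, without advancing time (a new reading comes with each control period).
- r.grab_frame(name): name is "scene" or "side" or "wrist"; returns the picture (384x512x3 uint8, red, green, blue); there is no depth.
- r.camera_model(name): a dict with "fx", "fy", "cx", "cy" (pixels), "k1" (the pictures are not rectified: a ray, as slopes to the right and down, at radius r is drawn at 1 + k1 r^2 times it, then the intrinsics apply), "position" and "orientation" of the camera in the world; the wrist camera has in their place "tool_from_camera" (4x4, takes a point from camera to tool coordinates, whose origin is the TCP and whose axes are the flange's). Camera axes: x right, y up, looking along -z (the intrinsics and any distortion apply to the point x, -y, -z); pixel columns grow to the right and rows downward; lengths in m; the calibration is good to about 2 mm. A picture is of the moment at which its call begins: read the wrist's pose just before it. camera_model takes no time and is no camera call.
- r.hand_in(): hands the job in; it is judged then, once.
Trained networks look in the newest picture that a camera, given by its name, has taken for a name from the list of things; names that differ only in an ending like _2 or _b are one class to them, and where a whole thing is asked for, a point or a joint stands for the part that bears it (a point fixed in the world has none). Each returns a list of dicts, best first, with "confidence" (0 to 1); they miss things now and then, are a little off and sometimes report something else, mostly with a low value. They report only what shows in the picture. A call takes as long as a camera call.
- r.boxes_of(target, camera): "location" ([x, y, z] in m, in the coordinates of the camera as it stood for that picture, good to about 4 mm: the middle of the surface that is visible of it).
- r.tip_of(target, camera): "location" ([x, y, z] in m, in the coordinates of the camera as it stood for that picture, good to about 4 mm: a listed point, or the origin of a listed thing).
The state is a dict: "clock": time; "joints": joint angles; "qvel": joint speeds; "tau": joint torques, N m; "tcp_pos": TCP position; "orientation": TCP orientation; "contact_force": force on the tool from outside, world axes, zero at the start; "moment": the same for the moment, N m; "grip_width": finger opening in m; "gripper_force": force on a finger pad.
Only numpy, scipy, OpenCV 4.12 (cv2) and the standard library are available. Lean on these libraries where they do the work, as an engineer would, in place of code of your own. Each camera call takes 0.05 s, during which the arm holds its last target. There are 200 camera calls.

## Working session

There is one attempt and no reset: what is moved stays moved. The work goes in short steps, Python scripts to look and compute and a tool call to move; the robot and the scene stay as the last step left them, time stands still between calls to the robot, and variables do not carry over. Pictures are saved under pics/ and viewed, at most 10 in all, crops included, and the job is handed in when it is done.

Besides the shell and the picture viewer there is one more tool, called after "Call:" as name(argument=value, ...), one argument or row to a line, values as JSON. arm_command: Moves the arm, as the interface text tells. Its arguments: {"type":"object","properties":{"plan":{"type":"array","items":{"type":"object","properties":{"claw":{"type":"number"},"tx":{"type":"number"},"ty":{"type":"number"},"tz":{"type":"number"},"ax":{"type":"number"},"ay":{"type":"number"},"az":{"type":"number"}}}},"squeeze":{"type":"number"}},"required":["plan"]}

```bash
mkdir -p pics; ls; cat > h.py <<'E'
import numpy as np, cv2
from scipy.spatial.transform import Rotation as R
from bench import r
def campose(cam, o=None):
    m=r.camera_model(cam)
    if 'tool_from_camera' in m:
        o=o or r.get_obs(); T=np.eye(4); T[:3,:3]=R.from_rotvec(o['orientation']).as_matrix(); T[:3,3]=o['tcp_pos']
        return T@np.array(m['tool_from_camera']), m
    T=np.eye(4); q=np.array(m['orientation'],float)
    T[:3,:3]= q if q.shape==(3,3) else (R.from_rotvec(q) if q.size==3 else R.from_quat(q)).as_matrix(); T[:3,3]=m['position']
    return T,m
def project(p,cam,o=None):
    T,m=campose(cam,o); c=np.linalg.inv(T)@np.r_[p,1]
    u,v=c[0]/-c[2],-c[1]/-c[2]; s=1+m['k1']*(u*u+v*v)
    return m['fx']*u*s+m['cx'], m['fy']*v*s+m['cy']
def pix2z(px,z,cam,o=None):
    T,m=campose(cam,o); d=np.array([(px[0]-m['cx'])/m['fx'],(px[1]-m['cy'])/m['fy']]); u=d.copy()
    for _ in range(20): u=d/(1+m['k1']*(u@u))
    w=T[:3,:3]@np.array([u[0],-u[1],-1]); return T[:3,3]+w*(z-T[2,3])/w[2]
def find(t,cam,f='tip_of',o=None,n=1):
    T,_=campose(cam,o)
    return [(np.round((T@np.r_[d['location'],1])[:3],4).tolist(),round(d['confidence'],2)) for d in getattr(r,f)(t,cam)[:n]]
def snap(cam,name):
    o=r.get_obs(); im=r.grab_frame(cam); cv2.imwrite(f'pics/{name}.png',im[:,:,::-1]); return o,im
E
python3 - <<'E'
from h import *
for c in ['scene','side','wrist']:
    o,_=snap(c,c+'0'); m=r.camera_model(c); print(c,{k:np.round(v,4).tolist() for k,v in m.items()})
    for t in ['plate_hole','handle','slot','rod_foot','rod_top','fixture','multimeter','board','side_cutter','marker'][:10 if c=='scene' else 5]: print(t,find(t,c,o=o,n=2))
print(r.get_obs())
E
```

```text
pics
scene {'fx': 401.831, 'fy': 401.831, 'cx': 258.9517, 'cy': 201.1609, 'k1': -0.0101, 'position': [0.266, -0.392, 0.9173], 'orientation': [0.5211, -0.2329, -0.7859]}
plate_hole [([0.6155, -0.3329, 0.0014], 0.69)]
handle [([0.695, 0.1203, 0.0369], 0.67), ([0.6118, -0.3285, 0.0016], 0.43)]
slot []
rod_foot [([0.5392, -0.1157, 0.0169], 0.59)]
rod_top [([0.5429, -0.1133, 0.1403], 0.86)]
fixture [([0.5412, -0.113, 0.0025], 0.91)]
multimeter [([0.6142, -0.3281, -0.0007], 0.76), ([0.6935, 0.119, 0.0415], 0.71)]
board []
side_cutter [([0.7688, -0.0307, -0.0061], 0.46)]
marker [([0.4708, 0.07, -0.0017], 0.57)]
side {'fx': 417.4466, 'fy': 417.4466, 'cx': 260.4711, 'cy': 197.0115, 'k1': -0.0157, 'position': [1.0758, 0.3674, 0.7799], 'orientation': [0.357, 0.8892, 2.1834]}
plate_hole [([0.7473, 0.189, -0.0015], 0.88)]
handle [([0.6972, 0.1243, 0.041], 0.87)]
slot [([0.7175, 0.1486, -0.0015], 0.84)]
rod_foot [([0.5416, -0.1141, 0.0209], 0.91)]
rod_top [([0.5407, -0.1084, 0.1414], 0.74), ([0.7465, 0.19, 0.0004], 0.66)]
wrist {'fx': 322.6391, 'fy': 322.6391, 'cx': 254.0143, 'cy': 186.5942, 'k1':
[... 387 characters left out ...]
.15, 'joints': array([-0.10807905,  0.47694941,  0.02238918,  1.55536965, -0.01149975,
        1.10930128, -0.08308371]), 'qvel': array([ 0.00113524,  0.00029449, -0.00049876,  0.00051891, -0.00128967,
        0.00069919, -0.00020122]), 'tau': array([-1.19255437e-04, -5.96324766e+01,  1.60686012e+00, -2.81541395e+01,
        1.25015562e-02,  1.91617968e-03,  1.69421332e-05]), 'tcp_pos': array([ 6.75017640e-01, -3.76591662e-06,  4.04754487e-01]), 'orientation': array([2.22142352e+00, 2.22138855e+00, 1.40797011e-04]), 'contact_force': array([-0.11622239,  0.57536928,  0.3002463 ]), 'moment': array([-0.01528427,  0.00732931, -0.00788766]), 'gripper_force': 0.0, 'grip_width': 0.0858914160432717}
```

View pics/side0.png

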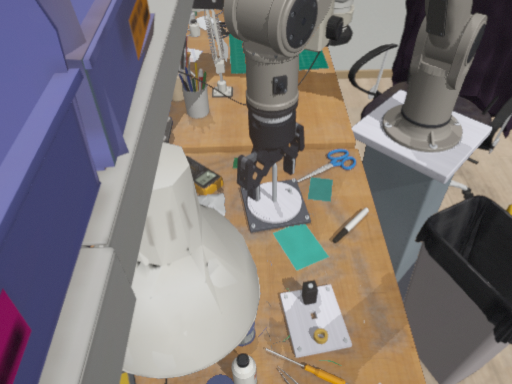

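View pics/scene0.png

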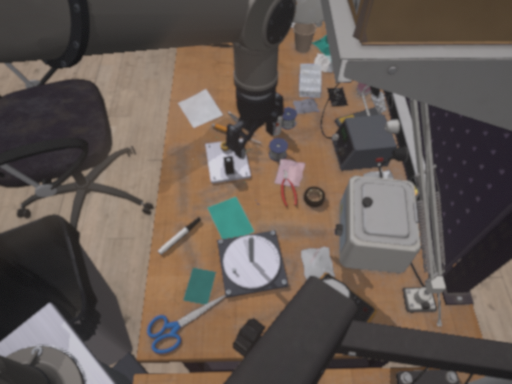

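View pics/wrist0.png

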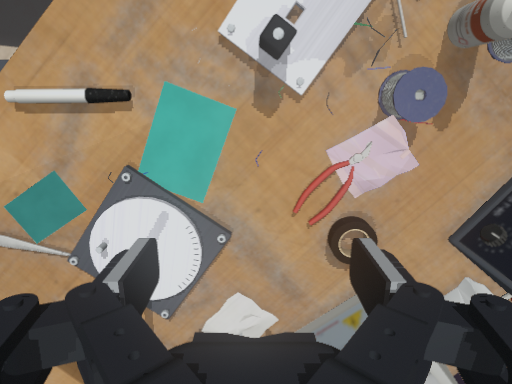

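```bash
python3 - <<'E'
from h import *
o=r.get_obs()
print('rod foot/top px',project([.541,-.1125,.02],'wrist',o),project([.541,-.1125,.144],'wrist',o))
for z in (.02,.034): print(pix2z((100,247),z,'wrist',o))
for c in [(126,177),(222,238),(165,314),(74,261)]: print('corner',pix2z(c,.017,'wrist',o))
print('hole px',project([.747,.189,0],'wrist',o))
im=cv2.imread('pics/wrist0.png'); a=cv2.resize(im[160:325,55:245],None,fx=4,fy=4,interpolation=cv2.INTER_CUBIC)
s=cv2.imread('pics/scene0.png'); cv2.imwrite('pics/crop1.png',a[:600,:800])
E
```

```text
rod foot/top px (np.float64(142.85005234088936), np.float64(251.35514065772418)) (np.float64(94.18846153511782), np.float64(319.66943364977783))
[ 0.48958375 -0.10684698  0.02      ]
[ 0.49696698 -0.09988331  0.034     ]
corner [ 0.52943066 -0.02051746  0.017     ]
corner [ 0.63702142 -0.09615725  0.017     ]
corner [ 0.56000841 -0.20369974  0.017     ]
corner [ 0.45308805 -0.12745414  0.017     ]
hole px (np.float64(324.10401949974226), np.float64(-26.532950427789302))
```

View pics/crop1.png

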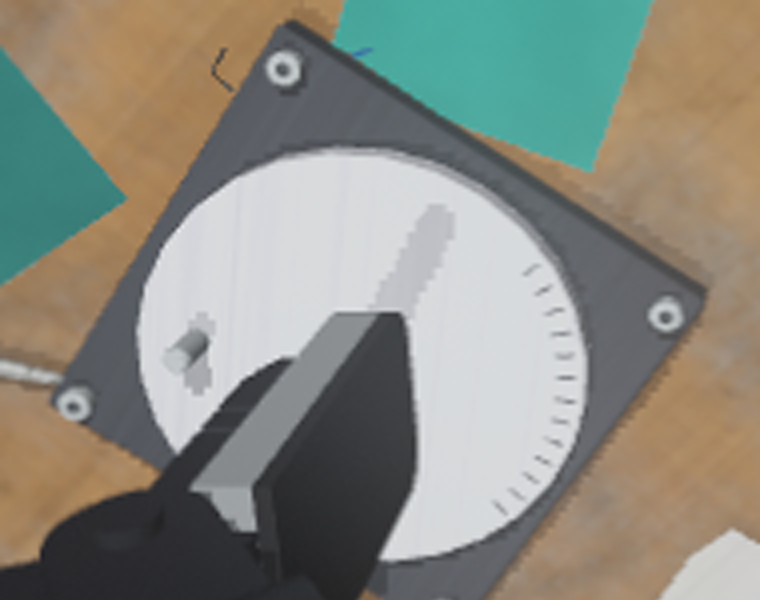

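Call:
arm_command(
  plan=[
    {"tx": 0.031, "ty": 0.006},
    {"tx": 0.031, "ty": 0.006},
    {"tx": 0.031, "ty": 0.006},
    {"tx": 0.031, "ty": 0.005},
    {"az": -6},
    {"az": -6},
    {"az": -6},
    {"az": -6},
    {"az": -6},
    {"az": -6},
  ],
  squeeze=60,
)

```text
invalid input at $.plan[0]: expected keys claw, tx, ty, tz, ax, ay, az
```

Call:
arm_command(
  plan=[
    {"az": -6},
    {"az": -6},
    {"az": -5.6},
    {"tz": 0.005},
    {"tz": 0.01},
    {"tz": 0.01},
    {"tz": 0.005},
    {},
    {},
    {},
  ],
)

```text
invalid input at $.plan[0]: expected keys claw, tx, ty, tz, ax, ay, az
```

```bash
python3 - <<'E'
from h import *
print(r.camera_model('wrist')['tool_from_camera'][0])
for k in range(2):
    o,_=snap('wrist',f'w1_{k}')
    for t in ['plate_hole','handle','slot']: print(t,find(t,'wrist',o=o,n=1))
snap('side','s1')
for t in ['plate_hole','handle','slot']: print(t,find(t,'side'))
print(o['tcp_pos'],R.from_rotvec(o['orientation']).as_matrix().round(3))
E
```

```text
[-2.16397946e-04  9.62228192e-01  2.72244118e-01  6.89464751e-02]
plate_hole []
handle [([0.7001, 0.1216, 0.0395], 0.66)]
slot [([0.7178, 0.1514, -0.0001], 0.65)]
plate_hole []
handle [([0.6977, 0.1213, 0.039], 0.64)]
slot [([0.7175, 0.1508, -0.0018], 0.92)]
plate_hole [([0.7465, 0.1893, -0.0], 0.97)]
handle [([0.696, 0.1229, 0.0428], 0.56)]
slot [([0.7425, 0.1917, 0.0015], 0.71)]
[6.75018517e-01 2.42990476e-05 4.04701798e-01] [[-0.  1.  0.]
 [ 1.  0.  0.]
 [ 0.  0. -1.]]
```

View pics/w1_1.png

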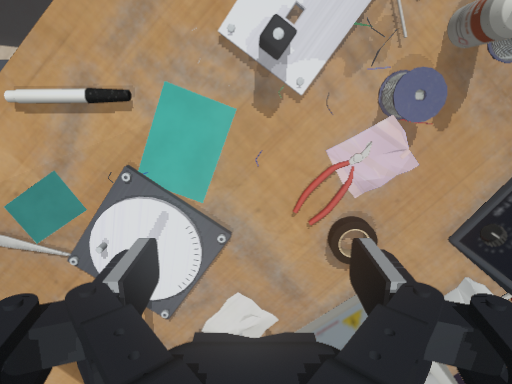

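All keys are required; the arm has not moved yet (same picture as before). Resending with full rows.

Call:
arm_command(
  plan=[
    {"claw": 0, "tx": 0.031, "ty": 0.006, "tz": 0, "ax": 0, "ay": 0, "az": 0},
    {"claw": 0, "tx": 0.031, "ty": 0.006, "tz": 0, "ax": 0, "ay": 0, "az": 0},
    {"claw": 0, "tx": 0.031, "ty": 0.006, "tz": 0, "ax": 0, "ay": 0, "az": 0},
    {"claw": 0, "tx": 0.031, "ty": 0.005, "tz": 0, "ax": 0, "ay": 0, "az": 0},
    {"claw": 0, "tx": 0, "ty": 0, "tz": 0, "ax": 0, "ay": 0, "az": -6},
    {"claw": 0, "tx": 0, "ty": 0, "tz": 0, "ax": 0, "ay": 0, "az": -6},
    {"claw": 0, "tx": 0, "ty": 0, "tz": 0, "ax": 0, "ay": 0, "az": -6},
    {"claw": 0, "tx": 0, "ty": 0, "tz": 0, "ax": 0, "ay": 0, "az": -6},
    {"claw": 0, "tx": 0, "ty": 0, "tz": 0, "ax": 0, "ay": 0, "az": -6},
    {"claw": 0, "tx": 0, "ty": 0, "tz": 0, "ax": 0, "ay": 0, "az": -6},
  ],
  squeeze=60,
)

```text
clock: 2.58
tcp_pos: [0.698, 0.124, 0.4046]
orientation: [-1.419, -2.803, 0.0]
contact_force: [0.2, -1.0, -0.2]
grip_width: 0.0852
gripper_force: 0.0
```

Call:
arm_command(
  plan=[
    {"claw": 0, "tx": 0, "ty": 0, "tz": 0, "ax": 0, "ay": 0, "az": -6},
    {"claw": 0, "tx": 0, "ty": 0, "tz": 0, "ax": 0, "ay": 0, "az": -6},
    {"claw": 0, "tx": 0, "ty": 0, "tz": 0, "ax": 0, "ay": 0, "az": -5.6},
    {"claw": 0, "tx": 0, "ty": 0, "tz": 0.01, "ax": 0, "ay": 0, "az": 0},
    {"claw": 0, "tx": 0, "ty": 0, "tz": 0.01, "ax": 0, "ay": 0, "az": 0},
    {"claw": 0, "tx": 0, "ty": 0, "tz": 0.01, "ax": 0, "ay": 0, "az": 0},
    {"claw": 0, "tx": 0, "ty": 0, "tz": 0.01, "ax": 0, "ay": 0, "az": 0},
    {"claw": 0, "tx": 0, "ty": 0, "tz": 0.01, "ax": 0, "ay": 0, "az": 0},
    {"claw": 0, "tx": 0, "ty": 0, "tz": 0, "ax": 0, "ay": 0, "az": 0},
    {"claw": 0, "tx": 0, "ty": 0, "tz": 0, "ax": 0, "ay": 0, "az": 0},
  ],
)

```text
clock: 3.42
tcp_pos: [0.6978, 0.124, 0.3535]
orientation: [-0.981, -2.983, 0.002]
contact_force: [-0.5, 0.9, 0.1]
grip_width: 0.0854
gripper_force: 0.0
```

```bash
python3 - <<'E'
from h import *
for k in range(2):
    o,_=snap('wrist',f'w2_{k}')
    for t in ['plate_hole','handle','slot']: print(t,find(t,'wrist',o=o,n=1))
M=R.from_rotvec(o['orientation']).as_matrix();print(o['tcp_pos'],M.round(3),np.degrees(np.arctan2(M[1,1],M[0,1])))
snap('side','s1')
for t in ['plate_hole','handle','slot']: print(t,find(t,'side'))
E
```

```text
plate_hole [([0.7488, 0.189, 0.001], 0.76)]
handle [([0.7011, 0.1213, 0.0395], 0.65)]
slot [([0.7181, 0.1507, 0.0024], 0.74)]
plate_hole [([0.7488, 0.1887, 0.0032], 0.97)]
handle [([0.6946, 0.1205, 0.0401], 0.96)]
slot [([0.717, 0.1531, -0.003], 0.98)]
[0.69827798 0.12410935 0.35552513] [[-0.805  0.594  0.001]
 [ 0.594  0.805  0.   ]
 [-0.001  0.001 -1.   ]] 53.58588326576681
plate_hole [([0.7488, 0.1891, -0.0015], 0.96)]
handle [([0.6991, 0.1271, 0.0435], 0.63)]
slot [([0.7158, 0.1507, -0.0028], 0.72)]
```

View pics/w2_1.png

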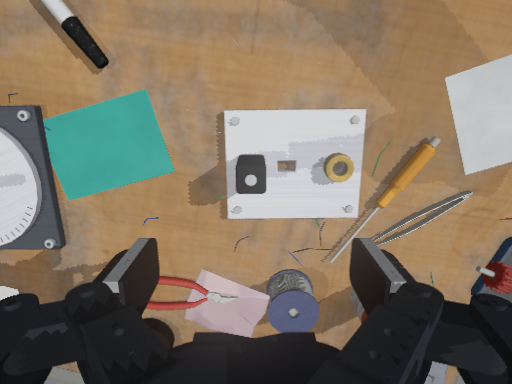

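```bash
python3 - <<'E'
from h import *
from scipy.optimize import least_squares
o=r.get_obs()
P=np.array([[-.11,.055,.01],[.025,.055,.01],[-.11,-.055,.01],[.025,-.055,.01],[0,0,.024],[-.05,0,.01]])
# pixel u grows along plate +x, v down = tool -x ; check side
px=np.array([[225,110.5],[366,109],[228,219],[358.5,218],[338,167],[287,166]])
def f(q,full=False):
    c,s=np.cos(q[2]),np.sin(q[2]); W=[[q[0]+c*a-s*b,q[1]+s*a+c*b,z] for a,b,z in P]
    e=np.array([project(w,'wrist',o) for w in W])-px; return e if full else e.ravel()
s=least_squares(f,[.748,.189,np.radians(53.6)],loss='soft_l1'); q=s.x
print(q[:2],np.degrees(q[2])); print(f(q,True).round(1))
d=np.array([np.cos(q[2]),np.sin(q[2])]); h=q[:2]-.085*d; print('handle',h)
M=R.from_rotvec(o['orientation']).as_matrix(); print('tool shift',M.T@(np.r_[h,.042+.155]-o['tcp_pos']))
print('hole detect based', np.array([.7483,.189])-.085*d, [project([*h,z],'wrist',o) for z in(.042,.062)])
E
```

```text
[0.74599732 0.19122324] 54.3234551587453
[[-1.  -0.2]
 [ 0.6 -0.4]
 [ 0.  -0.1]
 [-0.5 -0.6]
 [ 2.6  1.9]
 [-0.4  0.4]]
handle [0.69642458 0.12217584]
tool shift [ 0.00023212 -0.00242816  0.15781178]
hole detect based [0.69872726 0.1199526 ] [(np.float64(250.96606106254907), np.float64(174.3862835985551)), (np.float64(250.7219780582334), np.float64(179.9949318881065))]
```

Call:
arm_command(
  plan=[
    {"claw": 0, "tx": 0, "ty": -0.0024, "tz": 0.01, "ax": 0, "ay": 0, "az": -0.7},
    {"claw": 0, "tx": 0, "ty": 0, "tz": 0.02, "ax": 0, "ay": 0, "az": 0},
    {"claw": 0, "tx": 0, "ty": 0, "tz": 0.025, "ax": 0, "ay": 0, "az": 0},
    {"claw": 0, "tx": 0, "ty": 0, "tz": 0.025, "ax": 0, "ay": 0, "az": 0},
    {"claw": 0, "tx": 0, "ty": 0, "tz": 0.025, "ax": 0, "ay": 0, "az": 0},
    {"claw": 0, "tx": 0, "ty": 0, "tz": 0.02, "ax": 0, "ay": 0, "az": 0},
    {"claw": 0, "tx": 0, "ty": 0, "tz": 0.02, "ax": 0, "ay": 0, "az": 0},
    {"claw": 0, "tx": 0, "ty": 0, "tz": 0.012, "ax": 0, "ay": 0, "az": 0},
    {"claw": 0, "tx": 0, "ty": 0, "tz": 0, "ax": 0, "ay": 0, "az": 0},
    {"claw": 0, "tx": 0, "ty": 0, "tz": 0, "ax": 0, "ay": 0, "az": 0},
  ],
)

```text
clock: 4.85
tcp_pos: [0.6964, 0.122, 0.1972]
orientation: [-0.962, -2.989, 0.001]
contact_force: [-0.3, -0.3, 0.8]
grip_width: 0.0855
gripper_force: 0.0
```

Call:
arm_command(
  plan=[
    {"claw": 0.5, "tx": 0, "ty": 0, "tz": 0, "ax": 0, "ay": 0, "az": 0},
    {"claw": 0.6, "tx": 0, "ty": 0, "tz": 0, "ax": 0, "ay": 0, "az": 0},
    {"claw": 0.7, "tx": 0, "ty": 0, "tz": 0, "ax": 0, "ay": 0, "az": 0},
    {"claw": 0.8, "tx": 0, "ty": 0, "tz": 0, "ax": 0, "ay": 0, "az": 0},
    {"claw": 1, "tx": 0, "ty": 0, "tz": 0, "ax": 0, "ay": 0, "az": 0},
    {"claw": 1, "tx": 0, "ty": 0, "tz": 0, "ax": 0, "ay": 0, "az": 0},
    {"claw": 1, "tx": 0, "ty": 0, "tz": 0, "ax": 0, "ay": 0, "az": 0},
    {"claw": 1, "tx": 0, "ty": 0, "tz": 0, "ax": 0, "ay": 0, "az": 0},
    {"claw": 1, "tx": 0, "ty": 0, "tz": 0, "ax": 0, "ay": 0, "az": 0},
    {"claw": 1, "tx": 0, "ty": 0, "tz": 0, "ax": 0, "ay": 0, "az": 0},
  ],
  squeeze=80,
)

```text
clock: 5.68
tcp_pos: [0.6969, 0.122, 0.1986]
orientation: [0.963, 2.989, 0.001]
contact_force: [-1.0, -1.2, 5.8]
grip_width: 0.0253
gripper_force: 79.8
```

Call:
arm_command(
  plan=[
    {"claw": 1, "tx": 0, "ty": 0, "tz": -0.002, "ax": 0, "ay": 0, "az": 0},
    {"claw": 1, "tx": 0, "ty": 0, "tz": -0.004, "ax": 0, "ay": 0, "az": 0},
    {"claw": 1, "tx": 0, "ty": 0, "tz": -0.008, "ax": 0, "ay": 0, "az": 0},
    {"claw": 1, "tx": 0, "ty": 0, "tz": -0.015, "ax": 0, "ay": 0, "az": 0},
    {"claw": 1, "tx": 0, "ty": 0, "tz": -0.02, "ax": 0, "ay": 0, "az": 0},
    {"claw": 1, "tx": 0, "ty": 0, "tz": -0.02, "ax": 0, "ay": 0, "az": 0},
    {"claw": 1, "tx": 0, "ty": 0, "tz": -0.02, "ax": 0, "ay": 0, "az": 0},
    {"claw": 1, "tx": 0, "ty": 0, "tz": -0.015, "ax": 0, "ay": 0, "az": 0},
    {"claw": 1, "tx": 0, "ty": 0, "tz": -0.01, "ax": 0, "ay": 0, "az": 0},
    {"claw": 1, "tx": 0, "ty": 0, "tz": -0.005, "ax": 0, "ay": 0, "az": 0},
  ],
)

```text
clock: 6.52
tcp_pos: [0.6969, 0.1222, 0.3195]
orientation: [0.962, 2.988, 0.003]
contact_force: [0.8, -0.7, -3.9]
grip_width: 0.0253
gripper_force: 78.8
```

Call:
arm_command(
  plan=[
    {"claw": 1, "tx": 0, "ty": 0, "tz": -0.01, "ax": 0, "ay": 0, "az": 0},
    {"claw": 1, "tx": 0, "ty": 0, "tz": -0.015, "ax": 0, "ay": 0, "az": 0},
    {"claw": 1, "tx": 0, "ty": 0, "tz": -0.015, "ax": 0, "ay": 0, "az": 0},
    {"claw": 1, "tx": 0, "ty": 0, "tz": -0.015, "ax": 0, "ay": 0, "az": 0},
    {"claw": 1, "tx": 0, "ty": 0, "tz": -0.01, "ax": 0, "ay": 0, "az": 0},
    {"claw": 1, "tx": 0, "ty": 0, "tz": -0.005, "ax": 0, "ay": 0, "az": 0},
    {"claw": 1, "tx": 0, "ty": 0, "tz": 0, "ax": 0, "ay": 0, "az": 0},
    {"claw": 1, "tx": 0, "ty": 0, "tz": 0, "ax": 0, "ay": 0, "az": 0},
    {"claw": 1, "tx": 0, "ty": 0, "tz": 0, "ax": 0, "ay": 0, "az": 0},
    {"claw": 1, "tx": 0, "ty": 0, "tz": 0, "ax": 0, "ay": 0, "az": 0},
  ],
)

```text
clock: 7.35
tcp_pos: [0.6963, 0.122, 0.3854]
orientation: [-0.962, -2.989, 0.002]
contact_force: [0.5, 0.7, -3.5]
grip_width: 0.0253
gripper_force: 78.8
```

```bash
python3 - <<'E'
from h import *
o=r.get_obs(); print(o['tcp_pos'],o['contact_force'],o['moment'],o['grip_width'])
M=R.from_rotvec(o['orientation']).as_matrix(); print(M.round(4))
# rod: average estimates from wrist/other
for c in ['scene','side','wrist']:
    o,_=snap(c,c+'3')
    for t in ['rod_foot','rod_top','plate_hole']: print(c,t,find(t,c,o=o,n=2))
E
```

```text
[0.69628979 0.1219643  0.38538244] [ 0.49117867  0.72807346 -3.48375638] [-0.12959617  0.08143331 -0.01922937] 0.025296451831601136
[[-8.121e-01  5.835e-01 -2.100e-03]
 [ 5.835e-01  8.121e-01 -5.000e-04]
 [ 1.400e-03 -1.600e-03 -1.000e+00]]
scene rod_foot [([0.5418, -0.1183, 0.0164], 0.95)]
scene rod_top [([0.5418, -0.1129, 0.1422], 0.67)]
scene plate_hole [([0.7412, 0.1901, 0.187], 0.74)]
side rod_foot [([0.5436, -0.1124, 0.0247], 0.82)]
side rod_top [([0.54, -0.1117, 0.1428], 0.76)]
side plate_hole [([0.7506, 0.1897, 0.1894], 0.84)]
wrist rod_foot []
wrist rod_top []
wrist plate_hole [([0.7467, 0.188, 0.1876], 0.59)]
```

View pics/side3.png

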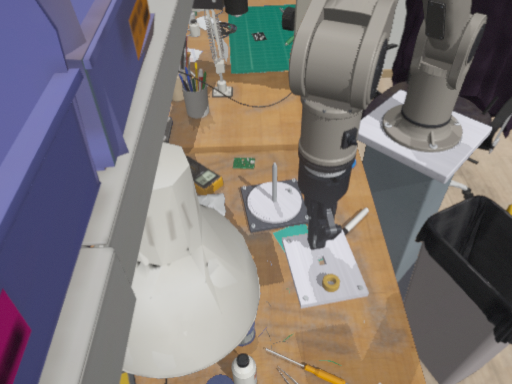

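Call:
arm_command(
  plan=[
    {"claw": 1, "tx": 0, "ty": 0, "tz": 0, "ax": 0, "ay": 0, "az": 3},
    {"claw": 1, "tx": 0, "ty": 0, "tz": 0, "ax": 0, "ay": 0, "az": 6},
    {"claw": 1, "tx": 0, "ty": 0, "tz": 0, "ax": 0, "ay": 0, "az": 7},
    {"claw": 1, "tx": 0, "ty": 0, "tz": 0, "ax": 0, "ay": 0, "az": 7},
    {"claw": 1, "tx": 0, "ty": 0, "tz": 0, "ax": 0, "ay": 0, "az": 7},
    {"claw": 1, "tx": 0, "ty": 0, "tz": 0, "ax": 0, "ay": 0, "az": 7},
    {"claw": 1, "tx": 0, "ty": 0, "tz": 0, "ax": 0, "ay": 0, "az": 7},
    {"claw": 1, "tx": 0, "ty": 0, "tz": 0, "ax": 0, "ay": 0, "az": 7},
    {"claw": 1, "tx": 0, "ty": 0, "tz": 0, "ax": 0, "ay": 0, "az": 7},
    {"claw": 1, "tx": 0, "ty": 0, "tz": 0, "ax": 0, "ay": 0, "az": 5.3},
  ],
)

```text
clock: 8.78
tcp_pos: [0.6965, 0.1223, 0.3868]
orientation: [-2.395, -2.033, -0.0]
contact_force: [-0.6, -0.7, -3.9]
grip_width: 0.0248
gripper_force: 78.9
```

Call:
arm_command(
  plan=[
    {"claw": 1, "tx": -0.006, "ty": -0.005, "tz": 0, "ax": 0, "ay": 0, "az": 0},
    {"claw": 1, "tx": -0.014, "ty": -0.011, "tz": 0, "ax": 0, "ay": 0, "az": 0},
    {"claw": 1, "tx": -0.022, "ty": -0.017, "tz": 0, "ax": 0, "ay": 0, "az": 0},
    {"claw": 1, "tx": -0.028, "ty": -0.022, "tz": 0, "ax": 0, "ay": 0, "az": 0},
    {"claw": 1, "tx": -0.03, "ty": -0.024, "tz": 0, "ax": 0, "ay": 0, "az": 0},
    {"claw": 1, "tx": -0.03, "ty": -0.024, "tz": 0, "ax": 0, "ay": 0, "az": 0},
    {"claw": 1, "tx": -0.03, "ty": -0.024, "tz": 0, "ax": 0, "ay": 0, "az": 0},
    {"claw": 1, "tx": -0.028, "ty": -0.022, "tz": 0, "ax": 0, "ay": 0, "az": 0},
    {"claw": 1, "tx": -0.02, "ty": -0.016, "tz": 0, "ax": 0, "ay": 0, "az": 0},
    {"claw": 1, "tx": -0.012, "ty": -0.009, "tz": 0, "ax": 0, "ay": 0, "az": 0},
  ],
)

```text
clock: 9.62
tcp_pos: [0.4872, -0.0708, 0.3868]
orientation: [-2.389, -2.04, 0.002]
contact_force: [-0.9, -1.1, -3.4]
grip_width: 0.0251
gripper_force: 79.2
```

```bash
cat >> h.py <<'E'
def st():
    o=r.get_obs(); M=R.from_rotvec(o['orientation']).as_matrix()
    print('t',round(o['clock'],2),'tcp',o['tcp_pos'].round(4),'yaw',round(np.degrees(np.arctan2(M[1,1],M[0,1])),2),'tilt z',M[:2,2].round(4),'F',o['contact_force'].round(1),'M',o['moment'].round(2),'w',round(o['grip_width'],4))
    h=o['tcp_pos']+.085*M[:,1]+.197*M[:,2]; print('hole',h.round(4)); return o,M
E
python3 - <<'E'
from h import *
o,M=st()
for t in [.5415,-.113],: print('rem', (M.T@(np.r_[np.array(t)-.085*M[:2,1],o['tcp_pos'][2]]-o['tcp_pos'])).round(4))
E
```

```text
t 9.62 tcp [ 0.4872 -0.0708  0.3868] yaw -9.02 tilt z [-0.0011 -0.0007] F [-0.9 -1.1 -3.4] M [ 0.02  0.17 -0.  ] w 0.0251
hole [ 0.5709 -0.0842  0.1898]
rem [-0.0332 -0.0247  0.0001]
```

Call:
arm_command(
  plan=[
    {"claw": 1, "tx": -0.005, "ty": -0.004, "tz": 0, "ax": 0, "ay": 0, "az": 0},
    {"claw": 1, "tx": -0.008, "ty": -0.006, "tz": 0, "ax": 0, "ay": 0, "az": 0},
    {"claw": 1, "tx": -0.008, "ty": -0.006, "tz": 0, "ax": 0, "ay": 0, "az": 0},
    {"claw": 1, "tx": -0.008, "ty": -0.006, "tz": 0, "ax": 0, "ay": 0, "az": 0},
    {"claw": 1, "tx": -0.004, "ty": -0.0025, "tz": 0, "ax": 0, "ay": 0, "az": 0},
    {"claw": 1, "tx": 0, "ty": 0, "tz": 0.01, "ax": 0, "ay": 0, "az": 0},
    {"claw": 1, "tx": 0, "ty": 0, "tz": 0.01, "ax": 0, "ay": 0, "az": 0},
    {"claw": 1, "tx": 0, "ty": 0, "tz": 0.008, "ax": 0, "ay": 0, "az": 0},
    {"claw": 1, "tx": 0, "ty": 0, "tz": 0, "ax": 0, "ay": 0, "az": 0},
    {"claw": 1, "tx": 0, "ty": 0, "tz": 0, "ax": 0, "ay": 0, "az": 0},
  ],
)

```text
clock: 10.45
tcp_pos: [0.461, -0.0963, 0.3576]
orientation: [-2.387, -2.04, 0.003]
contact_force: [1.0, 0.6, -3.0]
grip_width: 0.025
gripper_force: 79.1
```

```bash
python3 - <<'E'
from h import *
o,M=st()
ims=[]
for c in ['wrist','side','scene']:
    oo,im=snap(c,c+'4')
    for t in ['rod_top','plate_hole']: print(c,t,find(t,c,o=oo,n=1))
    p=np.array(project([.5415,-.113,.17],c,oo)); print(c,p, project([.5415,-.113,.144],c,oo))
    x,y=int(np.clip(p[0]-50,0,412)),int(np.clip(p[1]-50,0,284)); print(x,y)
    ims.append(cv2.resize(im[y:y+100,x:x+100,::-1],(266,266),interpolation=cv2.INTER_CUBIC))
cv2.imwrite('pics/c4.png',np.hstack(ims))
E
```

```text
t 10.45 tcp [ 0.461  -0.0963  0.3576] yaw -8.95 tilt z [-0.0022  0.0002] F [ 1.   0.6 -3. ] M [ 0.04  0.09 -0.02] w 0.025
hole [ 0.5445 -0.1095  0.1604]
wrist rod_top []
wrist plate_hole [([0.5471, -0.1122, 0.1609], 0.93)]
wrist [408.81047401 239.07332904] (np.float64(389.2279298253534), np.float64(220.68995978006478))
358 189
side rod_top [([0.5424, -0.1094, 0.143], 0.71)]
side plate_hole [([0.5466, -0.1123, 0.1605], 0.89)]
side [274.27964141 154.2781791 ] (np.float64(274.23014838597663), np.float64(162.97648150848732))
224 104
scene rod_top [([0.5449, -0.1072, 0.1576], 0.56)]
scene plate_hole [([0.5426, -0.1074, 0.1598], 0.61)]
scene [250.05246229 230.35974035] (np.float64(250.17356914992305), np.float64(235.99301756666551))
200 180
```

View pics/c4.png

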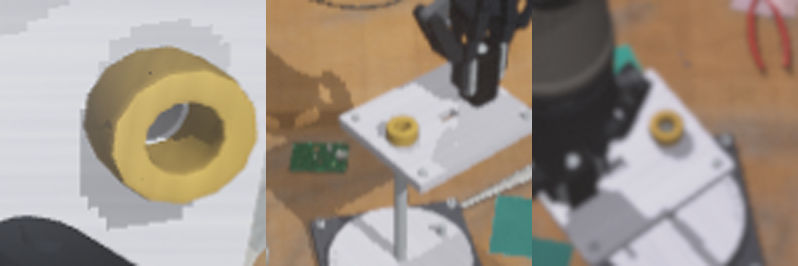

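```bash
python3 - <<'E'
from h import *
o,M=st()
B=pix2z((427.6,241.3),o['tcp_pos'][2]-.197+.024,'wrist'); print('boss top centre',B)
T=pix2z((358+168*.376,189+122*.376),.144,'wrist'); print('rod tip',T)
Hc=o['tcp_pos']+.085*M[:,1]+.197*M[:,2]
f=lambda p:((np.array(project(p,'wrist'))-[358,189])*2.66).round(0)
print('bottom hole centre in crop',f(Hc),'r',f(Hc+[.007,0,0])-f(Hc),'top',f(Hc+[0,0,.024]))
for c in ['side3','scene3']:
    g=cv2.imread(f'pics/{c}.png',0).astype(float); cam=c[:-1]
    for z in (.06,.09,.12):
        u,v=project([.5415,-.113,z],cam); print(cam,z,round(u,1),round(v,1),g[int(round(v)),int(u)-9:int(u)+11].astype(int))
E
```

```text
t 10.9 tcp [ 0.461  -0.0968  0.3589] yaw -9.0 tilt z [0.0005 0.    ] F [-0.4 -0.3 -2.7] M [0.01 0.21 0.01] w 0.0252
hole [ 0.5451 -0.1101  0.162 ]
boss top centre [ 0.54460895 -0.10835276  0.1859239 ]
rod tip [ 0.56195271 -0.12689542  0.144     ]
bottom hole centre in crop [128.  96.] r [34. -5.] top [188. 147.]
side 0.06 274.1 188.9 [213 215 215 215 216 215 209 150 139 156 165 170 208 212 213 213 212 212
 212 210]
side 0.09 274.1 180.0 [145 146 146 145 147 147 143 120 133 154 164 163 139 134 134 131 131 126
 128 126]
side 0.12 274.2 170.7 [138 139 139 139 141 140 137 117 131 152 164 165 143 140 140 138 137 139
 137 136]
scene 0.06 250.5 252.4 [198 199 198 196 192 183 170 149 120  99  93 103 131 166 187 194 195 195
 195 196]
scene 0.09 250.4 246.8 [198 198 198 194 185 175 163 141 112  95  92 103 131 166 187 195 196 195
 195 195]
scene 0.12 250.3 240.9 [198 193 184 175 171 169 161 137 107  94  95 103 129 164 186 193 195 196
 195 194]
```

Call:
arm_command(
  plan=[
    {"claw": 1, "tx": -0.002, "ty": -0.0015, "tz": 0, "ax": 0, "ay": 0, "az": 0},
    {"claw": 1, "tx": -0.002, "ty": -0.0014, "tz": 0, "ax": 0, "ay": 0, "az": 0},
    {"claw": 1, "tx": 0, "ty": 0, "tz": 0.003, "ax": 0, "ay": 0, "az": 0},
    {"claw": 1, "tx": 0, "ty": 0, "tz": 0.003, "ax": 0, "ay": 0, "az": 0},
    {"claw": 1, "tx": 0, "ty": 0, "tz": 0.003, "ax": 0, "ay": 0, "az": 0},
    {"claw": 1, "tx": 0, "ty": 0, "tz": 0, "ax": 0, "ay": 0, "az": 0},
    {"claw": 1, "tx": 0, "ty": 0, "tz": 0, "ax": 0, "ay": 0, "az": 0},
    {"claw": 1, "tx": 0, "ty": 0, "tz": 0, "ax": 0, "ay": 0, "az": 0},
    {"claw": 1, "tx": 0, "ty": 0, "tz": 0, "ax": 0, "ay": 0, "az": 0},
    {"claw": 1, "tx": 0, "ty": 0, "tz": 0, "ax": 0, "ay": 0, "az": 0},
  ],
)

```text
clock: 11.73
tcp_pos: [0.4576, -0.1002, 0.3498]
orientation: [2.389, 2.04, 0.0]
contact_force: [-0.3, 0.8, -3.7]
grip_width: 0.0249
gripper_force: 79.3
```

```bash
python3 - <<'E'
from h import *
o,M=st()
z=o['tcp_pos'][2]-.197
ims=[]
for c in ['side','scene']:
    oo,im=snap(c,c+'5')
    for t in ['plate_hole']: print(c,t,find(t,c,o=oo,n=1))
    a=[int(v) for v in project([.5415,-.113,.13],c)]
    b=project([.5415,-.113,z+.024],c); print(c,'boss top expected if coaxial',b)
    hsv=cv2.cvtColor(im,cv2.COLOR_RGB2HSV); m=cv2.inRange(hsv,(15,110,90),(32,255,255)); 
    y,x=np.nonzero(m[int(b[1])-12:int(b[1])+18,int(b[0])-15:int(b[0])+16]); print(len(x),'brass centroid',x.mean()+int(b[0])-15,y.mean()+int(b[1])-12, 'mid expected',project([.5415,-.113,z+.017],c))
E
```

```text
t 11.73 tcp [ 0.4576 -0.1002  0.3498] yaw -8.99 tilt z [ 0.0003 -0.    ] F [-0.3  0.8 -3.7] M [ 0.01  0.11 -0.  ] w 0.0249
hole [ 0.5416 -0.1135  0.1528]
side plate_hole []
side boss top expected if coaxial (np.float64(274.29290723377477), np.float64(151.9411971094071))
106 brass centroid 273.188679245283 153.06603773584905 mid expected (np.float64(274.2792797384982), np.float64(154.3418606566435))
scene plate_hole [([0.5378, -0.1124, 0.1502], 0.6)]
scene boss top expected if coaxial (np.float64(250.01967267251734), np.float64(228.83423018256522))
70 brass centroid 250.05714285714288 232.05714285714285 mid expected (np.float64(250.0533542829205), np.float64(230.40123802016888))
```

Call:
arm_command(
  plan=[
    {"claw": 1, "tx": 0, "ty": 0, "tz": 0.003, "ax": 0, "ay": 0, "az": 0},
    {"claw": 1, "tx": 0, "ty": 0, "tz": 0.003, "ax": 0, "ay": 0, "az": 0},
    {"claw": 1, "tx": 0, "ty": 0, "tz": 0.003, "ax": 0, "ay": 0, "az": 0},
    {"claw": 1, "tx": 0, "ty": 0, "tz": 0.002, "ax": 0, "ay": 0, "az": 0},
    {"claw": 1, "tx": 0, "ty": 0, "tz": 0.001, "ax": 0, "ay": 0, "az": 0},
    {"claw": 1, "tx": 0, "ty": 0, "tz": 0.001, "ax": 0, "ay": 0, "az": 0},
    {"claw": 1, "tx": 0, "ty": 0, "tz": 0, "ax": 0, "ay": 0, "az": 0},
    {"claw": 1, "tx": 0, "ty": 0, "tz": 0, "ax": 0, "ay": 0, "az": 0},
    {"claw": 1, "tx": 0, "ty": 0, "tz": 0, "ax": 0, "ay": 0, "az": 0},
    {"claw": 1, "tx": 0, "ty": 0, "tz": 0, "ax": 0, "ay": 0, "az": 0},
  ],
)

```text
clock: 12.77
tcp_pos: [0.4575, -0.1003, 0.3368]
orientation: [2.389, 2.04, 0.0]
contact_force: [-0.8, -0.4, -4.6]
grip_width: 0.0249
gripper_force: 79.3
```

```bash
python3 -c "
from h import *
st()"
```

```text
t 12.77 tcp [ 0.4575 -0.1003  0.3368] yaw -9.0 tilt z [ 0.0003 -0.    ] F [-0.8 -0.4 -4.6] M [ 0.04  0.14 -0.01] w 0.0249
hole [ 0.5415 -0.1136  0.1398]
```

Call:
arm_command(
  plan=[
    {"claw": 1, "tx": 0, "ty": 0, "tz": 0.001, "ax": 0, "ay": 0, "az": 0},
    {"claw": 1, "tx": 0, "ty": 0, "tz": 0.001, "ax": 0, "ay": 0, "az": 0},
    {"claw": 1, "tx": 0, "ty": 0, "tz": 0.001, "ax": 0, "ay": 0, "az": 0},
    {"claw": 1, "tx": 0, "ty": 0, "tz": 0.001, "ax": 0, "ay": 0, "az": 0},
    {"claw": 1, "tx": 0, "ty": 0, "tz": 0.001, "ax": 0, "ay": 0, "az": 0},
    {"claw": 1, "tx": 0, "ty": 0, "tz": 0.001, "ax": 0, "ay": 0, "az": 0},
    {"claw": 1, "tx": 0, "ty": 0, "tz": 0, "ax": 0, "ay": 0, "az": 0},
    {"claw": 1, "tx": 0, "ty": 0, "tz": 0, "ax": 0, "ay": 0, "az": 0},
    {"claw": 1, "tx": 0, "ty": 0, "tz": 0, "ax": 0, "ay": 0, "az": 0},
    {"claw": 1, "tx": 0, "ty": 0, "tz": 0, "ax": 0, "ay": 0, "az": 0},
  ],
)

```text
clock: 13.6
tcp_pos: [0.4577, -0.1002, 0.3308]
orientation: [2.388, 2.04, 0.001]
contact_force: [2.3, -0.2, -5.2]
grip_width: 0.0251
gripper_force: 79.1
```

```bash
python3 -c "
from h import *
st()"
```

```text
t 13.6 tcp [ 0.4577 -0.1002  0.3308] yaw -8.99 tilt z [0.0007 0.    ] F [ 2.3 -0.2 -5.2] M [ 0.09 -0.46  0.05] w 0.0251
hole [ 0.5418 -0.1135  0.1338]
```

Call:
arm_command(
  plan=[
    {"claw": 1, "tx": 0, "ty": 0.0005, "tz": 0, "ax": 0, "ay": 0, "az": 0},
    {"claw": 1, "tx": 0, "ty": 0.0005, "tz": 0, "ax": 0, "ay": 0, "az": 0},
    {"claw": 1, "tx": 0, "ty": 0, "tz": 0.001, "ax": 0, "ay": 0, "az": 0},
    {"claw": 1, "tx": 0, "ty": 0, "tz": 0.001, "ax": 0, "ay": 0, "az": 0},
    {"claw": 1, "tx": 0, "ty": 0, "tz": 0.001, "ax": 0, "ay": 0, "az": 0},
    {"claw": 1, "tx": 0, "ty": 0, "tz": 0.001, "ax": 0, "ay": 0, "az": 0},
    {"claw": 1, "tx": 0, "ty": 0, "tz": 0, "ax": 0, "ay": 0, "az": 0},
    {"claw": 1, "tx": 0, "ty": 0, "tz": 0, "ax": 0, "ay": 0, "az": 0},
    {"claw": 1, "tx": 0, "ty": 0, "tz": 0, "ax": 0, "ay": 0, "az": 0},
    {"claw": 1, "tx": 0, "ty": 0, "tz": 0, "ax": 0, "ay": 0, "az": 0},
  ],
)

```text
clock: 14.43
tcp_pos: [0.4583, -0.1004, 0.3266]
orientation: [-2.389, -2.04, 0.0]
contact_force: [0.2, -0.6, -4.3]
grip_width: 0.0252
gripper_force: 79.2
```

```bash
python3 -c "
from h import *
st()"
```

```text
t 14.43 tcp [ 0.4583 -0.1004  0.3266] yaw -9.0 tilt z [-0.0004  0.    ] F [ 0.2 -0.6 -4.3] M [0.1  0.08 0.07] w 0.0252
hole [ 0.5422 -0.1137  0.1296]
```

Call:
arm_command(
  plan=[
    {"claw": 1, "tx": 0.0005, "ty": 0.0003, "tz": 0.001, "ax": 0, "ay": 0, "az": 0},
    {"claw": 1, "tx": 0, "ty": 0, "tz": 0.002, "ax": 0, "ay": 0, "az": 0},
    {"claw": 1, "tx": 0, "ty": 0, "tz": 0.003, "ax": 0, "ay": 0, "az": 0},
    {"claw": 1, "tx": 0, "ty": 0, "tz": 0.004, "ax": 0, "ay": 0, "az": 0},
    {"claw": 1, "tx": 0, "ty": 0, "tz": 0.004, "ax": 0, "ay": 0, "az": 0},
    {"claw": 1, "tx": 0, "ty": 0, "tz": 0.004, "ax": 0, "ay": 0, "az": 0},
    {"claw": 1, "tx": 0, "ty": 0, "tz": 0.002, "ax": 0, "ay": 0, "az": 0},
    {"claw": 1, "tx": 0, "ty": 0, "tz": 0, "ax": 0, "ay": 0, "az": 0},
    {"claw": 1, "tx": 0, "ty": 0, "tz": 0, "ax": 0, "ay": 0, "az": 0},
    {"claw": 1, "tx": 0, "ty": 0, "tz": 0, "ax": 0, "ay": 0, "az": 0},
  ],
)

```text
clock: 15.27
tcp_pos: [0.4589, -0.1, 0.3068]
orientation: [2.389, 2.04, 0.0]
contact_force: [-1.2, -0.2, -4.2]
grip_width: 0.0252
gripper_force: 79.2
```

```bash
python3 -c "
from h import *
st()"
```

```text
t 15.27 tcp [ 0.4589 -0.1     0.3068] yaw -9.0 tilt z [ 0.0002 -0.    ] F [-1.2 -0.2 -4.2] M [ 0.01  0.13 -0.02] w 0.0252
hole [ 0.5429 -0.1133  0.1098]
```

Call:
arm_command(
  plan=[
    {"claw": 1, "tx": 0, "ty": 0, "tz": 0.002, "ax": 0, "ay": 0, "az": 0},
    {"claw": 1, "tx": 0, "ty": 0, "tz": 0.004, "ax": 0, "ay": 0, "az": 0},
    {"claw": 1, "tx": 0, "ty": 0, "tz": 0.006, "ax": 0, "ay": 0, "az": 0},
    {"claw": 1, "tx": 0, "ty": 0, "tz": 0.006, "ax": 0, "ay": 0, "az": 0},
    {"claw": 1, "tx": 0, "ty": 0, "tz": 0.006, "ax": 0, "ay": 0, "az": 0},
    {"claw": 1, "tx": 0, "ty": 0, "tz": 0.006, "ax": 0, "ay": 0, "az": 0},
    {"claw": 1, "tx": 0, "ty": 0, "tz": 0.004, "ax": 0, "ay": 0, "az": 0},
    {"claw": 1, "tx": 0, "ty": 0, "tz": 0.002, "ax": 0, "ay": 0, "az": 0},
    {"claw": 1, "tx": 0, "ty": 0, "tz": 0, "ax": 0, "ay": 0, "az": 0},
    {"claw": 1, "tx": 0, "ty": 0, "tz": 0, "ax": 0, "ay": 0, "az": 0},
  ],
)

```text
clock: 16.1
tcp_pos: [0.4589, -0.1, 0.2707]
orientation: [-2.389, -2.04, 0.0]
contact_force: [-0.2, 0.0, -4.3]
grip_width: 0.0252
gripper_force: 79.2
```

```bash
python3 -c "
from h import *
st()"
```

```text
t 16.1 tcp [ 0.4589 -0.1     0.2707] yaw -9.0 tilt z [-0.0001  0.    ] F [-0.2  0.  -4.3] M [0.05 0.12 0.02] w 0.0252
hole [ 0.5428 -0.1133  0.0737]
```

Call:
arm_command(
  plan=[
    {"claw": 1, "tx": 0, "ty": 0, "tz": 0.002, "ax": 0, "ay": 0, "az": 0},
    {"claw": 1, "tx": 0, "ty": 0, "tz": 0.004, "ax": 0, "ay": 0, "az": 0},
    {"claw": 1, "tx": 0, "ty": 0, "tz": 0.005, "ax": 0, "ay": 0, "az": 0},
    {"claw": 1, "tx": 0, "ty": 0, "tz": 0.006, "ax": 0, "ay": 0, "az": 0},
    {"claw": 1, "tx": 0, "ty": 0, "tz": 0.006, "ax": 0, "ay": 0, "az": 0},
    {"claw": 1, "tx": 0, "ty": 0, "tz": 0.005, "ax": 0, "ay": 0, "az": 0},
    {"claw": 1, "tx": 0, "ty": 0, "tz": 0.004, "ax": 0, "ay": 0, "az": 0},
    {"claw": 1, "tx": 0, "ty": 0, "tz": 0.002, "ax": 0, "ay": 0, "az": 0},
    {"claw": 1, "tx": 0, "ty": 0, "tz": 0, "ax": 0, "ay": 0, "az": 0},
    {"claw": 1, "tx": 0, "ty": 0, "tz": 0, "ax": 0, "ay": 0, "az": 0},
  ],
)

```text
clock: 16.93
tcp_pos: [0.4589, -0.1, 0.2366]
orientation: [-2.389, -2.04, 0.0]
contact_force: [-0.6, 0.7, -2.8]
grip_width: 0.0254
gripper_force: 79.2
```

```bash
python3 - <<'E'
from h import *
o,M=st()
ims=[]
sl=o['tcp_pos']+.035*M[:,1]+.187*M[:,2]
for c in ['side','wrist']:
    oo,im=snap(c,c+'6'); p=project(sl,c,oo); print(c,p)
    x,y=int(np.clip(p[0]-40,0,432)),int(np.clip(p[1]-40,0,304)); print(x,y)
    ims.append(cv2.resize(im[y:y+80,x:x+80,::-1],(400,400),interpolation=cv2.INTER_CUBIC))
cv2.imwrite('pics/c6.png',np.hstack(ims))
E
```

```text
t 16.93 tcp [ 0.4589 -0.1     0.2366] yaw -9.0 tilt z [-0.0001  0.    ] F [-0.6  0.7 -2.8] M [0.02 0.1  0.  ] w 0.0254
hole [ 0.5428 -0.1133  0.0396]
side (np.float64(289.217241347053), np.float64(183.21172424568414))
249 143
wrist (np.float64(319.1522604861751), np.float64(232.51096127910512))
279 192
```

View pics/c6.png

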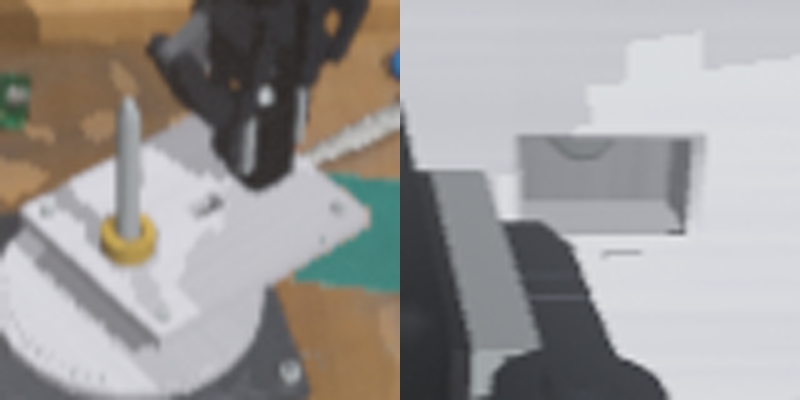

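```bash
python3 - <<'E'
from h import *
o,M=st()
e=pix2z((315.2,223.8),.0335,'wrist'); d=e+.004*M[:,0]
h=o['tcp_pos']+.085*M[:,1]+.197*M[:,2]
print(e,d,'in tool',(M.T@(d-h)).round(4)); v=(d-h)[:2]; print(np.linalg.norm(v),'plate yaw goal',np.degrees(np.arctan2(-v[1],-v[0])))
print('slot px', ((np.array(project(h-.05*M[:,1],'wrist'))-[279,192])*5).round(), [((np.array(project(h+a*M[:,1]+b*M[:,0]-.010*M[:,2],'wrist'))-[279,192])*5).round() for a,b in [(-.059,.0055),(-.041,.0055),(-.041,-.0055)]])
E
```

```text
t 17.03 tcp [ 0.459  -0.1     0.2369] yaw -9.01 tilt z [ 0.0005 -0.    ] F [ 0.3  0.4 -3.8] M [-0.    0.17 -0.03] w 0.0252
hole [ 0.543  -0.1133  0.04  ]
[ 0.49415095 -0.10738065  0.0335    ] [ 0.49477706 -0.10342996  0.03350026] in tool [ 0.0022 -0.0492  0.0064]
0.049251490662904886 plate yaw goal -11.564134034891396
slot px [185. 166.] [array([119., 154.]), array([292., 154.]), array([285., 251.])]
```

Call:
arm_command(
  plan=[
    {"claw": 1, "tx": 0.001, "ty": 0, "tz": 0, "ax": 0, "ay": 0, "az": 0.7},
    {"claw": 1, "tx": 0.001, "ty": 0, "tz": 0, "ax": 0, "ay": 0, "az": 0.7},
    {"claw": 1, "tx": 0, "ty": 0, "tz": 0, "ax": 0, "ay": 0, "az": 0},
    {"claw": 1, "tx": 0, "ty": 0, "tz": 0.002, "ax": 0, "ay": 0, "az": 0},
    {"claw": 1, "tx": 0, "ty": 0, "tz": 0.002, "ax": 0, "ay": 0, "az": 0},
    {"claw": 1, "tx": 0, "ty": 0, "tz": 0.001, "ax": 0, "ay": 0, "az": 0},
    {"claw": 1, "tx": 0, "ty": 0, "tz": 0.001, "ax": 0, "ay": 0, "az": 0},
    {"claw": 1, "tx": 0, "ty": 0, "tz": 0, "ax": 0, "ay": 0, "az": 0},
    {"claw": 1, "tx": 0, "ty": 0, "tz": 0, "ax": 0, "ay": 0, "az": 0},
    {"claw": 1, "tx": 0, "ty": 0, "tz": 0, "ax": 0, "ay": 0, "az": 0},
  ],
)

```text
clock: 17.87
tcp_pos: [0.4592, -0.098, 0.2307]
orientation: [-2.414, -2.011, -0.0]
contact_force: [0.4, -0.4, -4.1]
grip_width: 0.0248
gripper_force: 79.2
```

```bash
python3 -c "
from h import *
st()"
```

```text
t 17.87 tcp [ 0.4592 -0.098   0.2307] yaw -10.41 tilt z [-0.  0.] F [ 0.4 -0.4 -4.1] M [ 0.02  0.11 -0.02] w 0.0248
hole [ 0.5428 -0.1134  0.0337]
```

Now feel downward slowly: 3 mm more.

Call:
arm_command(
  plan=[
    {"claw": 1, "tx": 0, "ty": 0, "tz": 0.0005, "ax": 0, "ay": 0, "az": 0},
    {"claw": 1, "tx": 0, "ty": 0, "tz": 0.0005, "ax": 0, "ay": 0, "az": 0},
    {"claw": 1, "tx": 0, "ty": 0, "tz": 0.0005, "ax": 0, "ay": 0, "az": 0},
    {"claw": 1, "tx": 0, "ty": 0, "tz": 0.0005, "ax": 0, "ay": 0, "az": 0},
    {"claw": 1, "tx": 0, "ty": 0, "tz": 0.0005, "ax": 0, "ay": 0, "az": 0},
    {"claw": 1, "tx": 0, "ty": 0, "tz": 0.0005, "ax": 0, "ay": 0, "az": 0},
    {"claw": 1, "tx": 0, "ty": 0, "tz": 0, "ax": 0, "ay": 0, "az": 0},
    {"claw": 1, "tx": 0, "ty": 0, "tz": 0, "ax": 0, "ay": 0, "az": 0},
    {"claw": 1, "tx": 0, "ty": 0, "tz": 0, "ax": 0, "ay": 0, "az": 0},
    {"claw": 1, "tx": 0, "ty": 0, "tz": 0, "ax": 0, "ay": 0, "az": 0},
  ],
)

```text
clock: 18.7
tcp_pos: [0.4592, -0.098, 0.2277]
orientation: [2.414, 2.011, 0.0]
contact_force: [-0.5, -0.5, -3.9]
grip_width: 0.0252
gripper_force: 79.2
```

```bash
python3 -c "
from h import *
st()"
```

```text
t 18.7 tcp [ 0.4592 -0.098   0.2277] yaw -10.4 tilt z [0.0001 0.    ] F [-0.5 -0.5 -3.9] M [0.07 0.13 0.03] w 0.0252
hole [ 0.5428 -0.1133  0.0307]
```

Call:
arm_command(
  plan=[
    {"claw": 1, "tx": 0, "ty": 0, "tz": 0.0007, "ax": 0, "ay": 0, "az": 0},
    {"claw": 1, "tx": 0, "ty": 0, "tz": 0.0007, "ax": 0, "ay": 0, "az": 0},
    {"claw": 1, "tx": 0, "ty": 0, "tz": 0.0007, "ax": 0, "ay": 0, "az": 0},
    {"claw": 1, "tx": 0, "ty": 0, "tz": 0.0007, "ax": 0, "ay": 0, "az": 0},
    {"claw": 1, "tx": 0, "ty": 0, "tz": 0.0007, "ax": 0, "ay": 0, "az": 0},
    {"claw": 1, "tx": 0, "ty": 0, "tz": 0.0007, "ax": 0, "ay": 0, "az": 0},
    {"claw": 1, "tx": 0, "ty": 0, "tz": 0.0007, "ax": 0, "ay": 0, "az": 0},
    {"claw": 1, "tx": 0, "ty": 0, "tz": 0, "ax": 0, "ay": 0, "az": 0},
    {"claw": 1, "tx": 0, "ty": 0, "tz": 0, "ax": 0, "ay": 0, "az": 0},
    {"claw": 1, "tx": 0, "ty": 0, "tz": 0, "ax": 0, "ay": 0, "az": 0},
  ],
)

```text
clock: 19.53
tcp_pos: [0.4592, -0.098, 0.2228]
orientation: [-2.414, -2.011, -0.0]
contact_force: [0.5, -0.7, -3.5]
grip_width: 0.0254
gripper_force: 79.2
```

```bash
python3 -c "
from h import *
st()"
```

```text
t 19.53 tcp [ 0.4592 -0.098   0.2228] yaw -10.4 tilt z [0. 0.] F [ 0.5 -0.7 -3.5] M [0.06 0.17 0.  ] w 0.0254
hole [ 0.5428 -0.1133  0.0258]
```

Call:
arm_command(
  plan=[
    {"claw": 1, "tx": 0, "ty": 0, "tz": 0.0006, "ax": 0, "ay": 0, "az": 0},
    {"claw": 1, "tx": 0, "ty": 0, "tz": 0.0006, "ax": 0, "ay": 0, "az": 0},
    {"claw": 1, "tx": 0, "ty": 0, "tz": 0.0006, "ax": 0, "ay": 0, "az": 0},
    {"claw": 1, "tx": 0, "ty": 0, "tz": 0.0006, "ax": 0, "ay": 0, "az": 0},
    {"claw": 1, "tx": 0, "ty": 0, "tz": 0.0006, "ax": 0, "ay": 0, "az": 0},
    {"claw": 1, "tx": 0, "ty": 0, "tz": 0.0005, "ax": 0, "ay": 0, "az": 0},
    {"claw": 1, "tx": 0, "ty": 0, "tz": 0, "ax": 0, "ay": 0, "az": 0},
    {"claw": 1, "tx": 0, "ty": 0, "tz": 0, "ax": 0, "ay": 0, "az": 0},
    {"claw": 1, "tx": 0, "ty": 0, "tz": 0, "ax": 0, "ay": 0, "az": 0},
    {"claw": 1, "tx": 0, "ty": 0, "tz": 0, "ax": 0, "ay": 0, "az": 0},
  ],
)

```text
clock: 20.37
tcp_pos: [0.4592, -0.098, 0.2193]
orientation: [2.414, 2.011, 0.0]
contact_force: [-0.7, 0.4, -3.1]
grip_width: 0.0249
gripper_force: 79.2
```

```bash
python3 -c "
from h import *
st()"
```

```text
t 20.37 tcp [ 0.4592 -0.098   0.2193] yaw -10.4 tilt z [ 0.0001 -0.    ] F [-0.7  0.4 -3.1] M [ 0.04  0.17 -0.02] w 0.0249
hole [ 0.5428 -0.1133  0.0223]
```

Call:
arm_command(
  plan=[
    {"claw": 1, "tx": 0, "ty": 0, "tz": 0.0003, "ax": 0, "ay": 0, "az": 0},
    {"claw": 1, "tx": 0, "ty": 0, "tz": 0.0003, "ax": 0, "ay": 0, "az": 0},
    {"claw": 1, "tx": 0, "ty": 0, "tz": 0.0003, "ax": 0, "ay": 0, "az": 0},
    {"claw": 1, "tx": 0, "ty": 0, "tz": 0.0003, "ax": 0, "ay": 0, "az": 0},
    {"claw": 1, "tx": 0, "ty": 0, "tz": 0, "ax": 0, "ay": 0, "az": 0},
    {"claw": 1, "tx": 0, "ty": 0, "tz": 0, "ax": 0, "ay": 0, "az": 0},
    {"claw": 1, "tx": 0, "ty": 0, "tz": 0, "ax": 0, "ay": 0, "az": 0},
    {"claw": 1, "tx": 0, "ty": 0, "tz": 0, "ax": 0, "ay": 0, "az": 0},
    {"claw": 1, "tx": 0, "ty": 0, "tz": 0, "ax": 0, "ay": 0, "az": 0},
    {"claw": 1, "tx": 0, "ty": 0, "tz": 0, "ax": 0, "ay": 0, "az": 0},
  ],
)

```text
clock: 21.2
tcp_pos: [0.4591, -0.098, 0.2185]
orientation: [-2.414, -2.011, -0.0]
contact_force: [-2.9, 0.1, 6.1]
grip_width: 0.0252
gripper_force: 80.3
```

```bash
python3 -c "
from h import *
st()"
```

```text
t 21.2 tcp [ 0.4591 -0.098   0.2185] yaw -10.4 tilt z [0.0001 0.0001] F [-2.9  0.1  6.1] M [0.16 0.59 0.02] w 0.0252
hole [ 0.5427 -0.1133  0.0215]
```

Call:
arm_command(
  plan=[
    {"claw": 1, "tx": 0, "ty": 0, "tz": -0.0003, "ax": 0, "ay": 0, "az": 0},
    {"claw": 1, "tx": 0, "ty": 0, "tz": 0, "ax": 0, "ay": 0, "az": 0},
    {"claw": 0.6, "tx": 0, "ty": 0, "tz": 0, "ax": 0, "ay": 0, "az": 0},
    {"claw": 0.5, "tx": 0, "ty": 0, "tz": 0, "ax": 0, "ay": 0, "az": 0},
    {"claw": 0.4, "tx": 0, "ty": 0, "tz": 0, "ax": 0, "ay": 0, "az": 0},
    {"claw": 0.3, "tx": 0, "ty": 0, "tz": 0, "ax": 0, "ay": 0, "az": 0},
    {"claw": 0.2, "tx": 0, "ty": 0, "tz": 0, "ax": 0, "ay": 0, "az": 0},
    {"claw": 0.2, "tx": 0, "ty": 0, "tz": 0, "ax": 0, "ay": 0, "az": 0},
    {"claw": 0.2, "tx": 0, "ty": 0, "tz": 0, "ax": 0, "ay": 0, "az": 0},
    {"claw": 0.2, "tx": 0, "ty": 0, "tz": 0, "ax": 0, "ay": 0, "az": 0},
  ],
)

```text
clock: 22.03
tcp_pos: [0.4592, -0.098, 0.2184]
orientation: [2.414, 2.011, 0.0]
contact_force: [-0.3, 0.2, -0.1]
grip_width: 0.0686
gripper_force: 0.0
```

```bash
python3 -c "
from h import *
st()"
```

```text
t 22.03 tcp [ 0.4592 -0.098   0.2184] yaw -10.4 tilt z [0.0001 0.    ] F [-0.3  0.2 -0.1] M [0.03 0.03 0.01] w 0.0686
hole [ 0.5428 -0.1133  0.0214]
```

Released with no residual force. Rising straight up.

Call:
arm_command(
  plan=[
    {"claw": 0.2, "tx": 0, "ty": 0, "tz": -0.005, "ax": 0, "ay": 0, "az": 0},
    {"claw": 0.2, "tx": 0, "ty": 0, "tz": -0.012, "ax": 0, "ay": 0, "az": 0},
    {"claw": 0.2, "tx": 0, "ty": 0, "tz": -0.02, "ax": 0, "ay": 0, "az": 0},
    {"claw": 0.2, "tx": 0, "ty": 0, "tz": -0.02, "ax": 0, "ay": 0, "az": 0},
    {"claw": 0.2, "tx": 0, "ty": 0, "tz": -0.02, "ax": 0, "ay": 0, "az": 0},
    {"claw": 0.2, "tx": 0, "ty": 0, "tz": -0.02, "ax": 0, "ay": 0, "az": 0},
    {"claw": 0.2, "tx": 0, "ty": 0, "tz": -0.02, "ax": 0, "ay": 0, "az": 0},
    {"claw": 0.2, "tx": 0, "ty": 0, "tz": -0.012, "ax": 0, "ay": 0, "az": 0},
    {"claw": 0.2, "tx": 0, "ty": 0, "tz": 0, "ax": 0, "ay": 0, "az": 0},
    {"claw": 0.2, "tx": 0, "ty": 0, "tz": 0, "ax": 0, "ay": 0, "az": 0},
  ],
)

```text
clock: 22.87
tcp_pos: [0.4592, -0.098, 0.348]
orientation: [2.413, 2.01, 0.002]
contact_force: [-0.4, 0.1, -0.6]
grip_width: 0.0678
gripper_force: 0.0
```

```bash
python3 - <<'E'
from h import *
st(); o,_=snap('wrist','w7')
E
```

```text
t 22.87 tcp [ 0.4592 -0.098   0.348 ] yaw -10.41 tilt z [0.0017 0.    ] F [-0.4  0.1 -0.6] M [ 0.04 -0.02 -0.01] w 0.0678
hole [ 0.5431 -0.1134  0.1511]
```

View pics/w7.png

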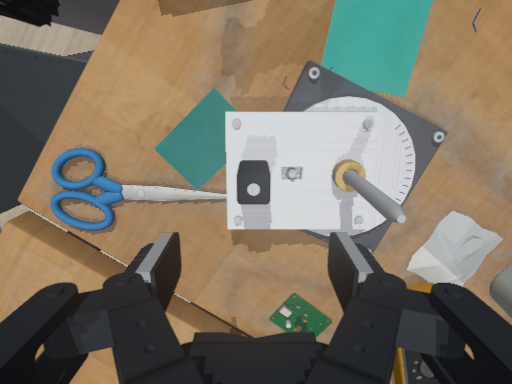

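The picture shows the plate flat on the disc. The rod comes up through the boss at about (350,176), and the dowel is visible in the slot at about (291,173). The gripper is clear.

```bash
python3 -c "
from h import *
print(r.hand_in())"
```

```text
the job is handed in; nothing more can be done
None
```

The plate is home: flat on the disc, over the guide rod with the dowel in its slot and the handle towards the robot; I let go of it, the gripper is clear, and the job is handed in after about 23 s of arm time.

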